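# Centre and clamp a freshly painted bowl on the decorating wheel

### The job

The bowl on the decorating wheel has just been painted and stands off centre. Slide the wheel's clamp inwards along its slot by its upright grip until all three noses bear snugly on the bowl's foot, so that the bowl is centred and held, then let go. The paint is wet and the porcelain brittle: do not squeeze it hard, keep the gripper off the bowl, and leave the other things on the bench where they are.

Things in the scene. Friction and masses are not known exactly. Their poses are not given: they have to be found in the camera images.
- wheel: decorating wheel fixed to the bench, head locked: grey round head 350 mm across, its top 100 mm above the bench, on a green cast foot. Three dark radial slots 120 degrees apart carry three sliding dogs, linked in the head: they move in and out together, their noses always equally far from the axis. Origin on the axis at bench height, z up; x points outwards along the clamp's slot
- clamp: the dog with a grip. Aluminium shoe 60 mm long, 36 wide, 12 high; white nylon nose 50 wide, 22 high at its inner end. Origin at head height, middle of the nose's inner face; x outwards along the slot, z up. Slides only along the slot, nose face 110 mm (open) to 30 mm from the wheel's axis; drags with 5 to 6 N and stays where left. Each nose may press on the bowl with 10 N at most
- clamp_grip (a point): point inside the clamp's black upright grip, on its centre line, 48 mm above the head: a good height for the finger pads, pinching across the slot. The grip is 20 mm wide across the slot, 18 mm along it, its top 60 mm above the head, its centre line 50 mm outwards of the nose face
- dog_b: plain dog without a grip, 120 degrees anticlockwise (seen from above) of the clamp: shoe 60 x 36 x 12 mm with the same 50 mm wide, 22 mm high nose. Origin at head height in the middle of its nose face, x outwards. Moves with the clamp
- dog_c: plain dog like dog_b, 120 degrees clockwise of the clamp. Moves with the clamp. While the noses only shove the bowl towards the middle, the clamp needs up to about 10 N at its grip (drag and bowl together); once all three noses sit on the foot it stops and the force climbs steeply: 13 to 20 N at the grip is snug
- bowl: white footed porcelain bowl with thin blue bands, loose on the wheel head, 105 mm high, 0.5 to 0.9 kg; slides on the head with about 1 N. Round foot 90 mm across, 25 mm high; above it the wall flares: radius 58 mm at 37 mm height, 72 at 57, 86 at 77, 113 at the rim. Origin in the middle of the foot's underside, z up
- bowl_rim (a point): centre of the bowl's mouth, 105 mm above the head. With the bowl clamped the grip stands 86 to 104 mm from the axis, beneath the overhanging rim (radius 113 mm): an upright gripper would hit the rim, so the tool must lean outwards along the slot, some 38 to 45 degrees if it pinches the grip at the height of clamp_grip
- brush_pot: bystander: striped porcelain beaker full of brushes, 82 mm across, 200 mm high. Origin under its middle
- saucer: bystander: white saucer 150 mm across, 20 mm high. Origin under its middle
- cup: bystander: white mug 80 mm across, 85 mm high. Origin under its middle
- palette: bystander: glass mixing slab 200 x 150 x 6 mm with a palette knife on it. Origin under its middle
Things that resemble listed ones, but are neither listed nor needed, are in the scene too. What is shaped like the bowl but red is not meant.

How it is judged:
On the way:
1. all three noses press on the bowl's foot, each with more than 1 N (contact force between each of clamp, dog_b, dog_c and bowl above 1 N), for 0.2 s.
At the end, for the whole second after the job is handed in: the bowl stands upright on the wheel head with its middle within 2.5 mm of the wheel's axis, the clamp's nose face is left within 1.8 mm of the foot (less than 46.8 mm from the axis), and bowl and clamp are at rest (horizontal distance between bowl and wheel below 0.0025 m and x of clamp in the frame of wheel below 0.0468 m and z of bowl in the frame of wheel below 0.102 m and angle between bowl's own z axis and vertical below 0.03 rad and linear speed of each of bowl, clamp below 0.01 m/s); the robot touches nothing.
It fails at once if a nose presses on the bowl with more than 10 N (contact force between any of clamp, dog_b, dog_c and bowl above 10 N).
It fails at once if the gripper or arm touches the wet bowl (contact force between any of the fingers, the arm and bowl above 1 N).
It fails at once if a bystander is shifted by more than 20 mm (distance of any of brush_pot, saucer, cup, palette from where it was at the start of the episode above 0.02 m).
It also fails if it takes over 40 s, if anything falls off the work surface, if the arm or the gripper's body presses on something with over 40 N, if the wrist force passes 120 N, or if a joint passes its speed limit or range.

### The arm

A 7-joint arm with a two-finger parallel gripper is mounted at the origin on the work surface. World frame = base frame: x ahead of the robot, y to its left, z up, the work surface at z = 0. Lengths are in m, angles in rad, forces in N, time in s.
With the tool pointing down it reaches from about 0.425 to 0.95 m from the base axis. Payload 4.7 kg.
Tool frame: the origin (TCP) lies between the finger pads; the fingertips stand 25 mm ahead of it and the grasp point (between the pads) lies 6 mm ahead of it; z points along the fingers, y is the line along which they close (so a half turn about z gives the same grasp; the last joint's range is limited). The gripper opens to 85 mm and grips with 20 to 120 N. Pads are 22 mm wide; open, the fingers measure 114 mm over their backs; the gripper's body (76 mm by 85 mm) begins 54 mm behind the grasp point. The pads swing forward as they close: fully open they stand 13 mm farther back than shut.
Start: joints at [-1.196, 0.469, -0.049, 1.532, 0.024, 1.141, -0.082], TCP at [0.265, 0.621, 0.224] pointing down, gripper open.
Joint ranges: [-2.59, 2.59], [-0.33, 1.99], [-1.39, 1.29], [0.1, 2.45], [-1.04, 4.18], [0.21, 1.99], [-2.66, 2.66]. Speed limits (rad/s): [2.57, 2.57, 3.14, 3.14, 3.14, 3.14, 3.14].

### API

Orientations are given as a 3x3 rotation matrix whose columns are the frame's x, y, z axes.
In Python, from rig import * gives the robot as it stands. Calls block until the motion is done:
- movep(position, orientation): joint-space move of the TCP to a pose.
- move_l(position, attitude=None, feed=0.15, until_force=None): straight line of the TCP; attitude=None keeps the orientation; feed is the mean speed in m/s. With until_force (N) it stops when the force on the tool has changed by that much, and returns True; else False.
- move_joints(angles): joint-space move.
- command_gripper(opening, newtons=None): finger opening in m; newtons is the grip in N (None keeps the last); returns when the fingers have stopped.
- sleep(seconds).
- inverse_kinematics(position, orientation): joint angles nearest the present ones, or None.
- sense(): the state.
- camera(name): name is "scene" or "side" or "wrist"; returns (picture, depth): 420x560x3 uint8, red, green, blue; 420x560 float32, m along the optical axis (not along the pixel's ray), 0 where there is no reading.
- camera_params(name): a dict with "K" (3x3 intrinsics, pixels), "dist" ([k1, k2, p1, p2, k3] as OpenCV has them; the pictures are not rectified), "position" and "rotation" of the camera in the world; the wrist camera has in their place "tool_from_camera" (4x4, takes a point from camera to tool coordinates, whose origin is the TCP and whose axes are the flange's). Camera axes: x right, y down, z forward; pixel columns grow to the right and rows downward; lengths in m; the calibration is good to about 2 mm. A picture is of the moment at which its call begins: read the wrist's pose just before it. camera_params takes no time and is no camera call.
A pose or a line that the arm cannot do raises Unreachable and nothing moves.
- finish_job(): hands the job in; it is judged then, once.
The state is a dict: "time_s": time; "joint_pos": joint angles; "qd": joint speeds; "joint_efforts": joint torques, N m; "position": TCP position; "tcp_rot": TCP orientation; "wrist_force": force on the tool from outside, world axes, zero at the start; "ft_torque": the same for the moment, N m; "finger_gap": finger opening in m; "gripper_force": force on a finger pad.
Only numpy, scipy, OpenCV 4.12 (cv2) and the standard library are available. Lean on these libraries where they do the work, as an engineer would, in place of code of your own. Each camera call takes 0.05 s, during which the arm holds its last target. There are 200 camera calls.

## Working session

There is one attempt and no reset: what is moved stays moved. The work goes in short steps, each a Python script; the robot and the scene stay as the last script left them, time stands still between calls to the robot, and variables do not carry over. Pictures are saved under pics/ and viewed, at most 10 in all, crops included, and the job is handed in when it is done.

```bash
ls; mkdir -p pics
python3 - <<'E'
from rig import *
import cv2,numpy as np
for n in("scene","side"):
    p,d=camera(n); cv2.imwrite(f"pics/{n}0.png",p[:,:,::-1]); np.savez(f"{n}0.npz",p=p,d=d); c=camera_params(n)
    print(n,c,(d>0).mean())
s=sense();print(s["time_s"],s["position"],s["tcp_rot"],s["wrist_force"])
E
```

```text
pics
scene {'K': array([[470.73609796,   0.        , 274.1027657 ],
       [  0.        , 470.73609796, 211.54824438],
       [  0.        ,   0.        ,   1.        ]]), 'dist': array([-0.16299021,  0.        ,  0.        ,  0.        ,  0.        ]), 'position': array([1.29545744, 0.08384317, 1.14834571]), 'rotation': array([[-0.10651761,  0.79048279, -0.60315086],
       [ 0.99423687,  0.07727779, -0.07430475],
       [-0.01212646, -0.60758959, -0.79415858]])} 0.9960714285714286
side {'K': array([[488.83524824,   0.        , 284.10506016],
       [  0.        , 488.83524824, 202.01500821],
       [  0.        ,   0.        ,   1.        ]]), 'dist': array([-0.05579451,  0.        ,  0.        ,  0.        ,  0.        ]), 'position': array([ 0.42538422, -1.23768867,  0.89784657]), 'rotation': array([[ 0.99885832, -0.00158618,  0.04774457],
       [-0.04157459, -0.52113035,  0.85246391],
       [ 0.02352898, -0.85347563, -0.52060133]])} 0.9959566326530612
0.1 [0.26500427 0.62024537 0.22300215] [[-9.19575978e-01  3.92911734e-01 -6.24136460e-04]
 [ 3.92912228e-01  9.19574678e-01 -1.54686238e-03]
 [-3.38402950e-05 -1.66768833e-03 -9.99998609e-01]] [0.22443824 0.16202665 0.19395897]
```

View pics/scene0.png

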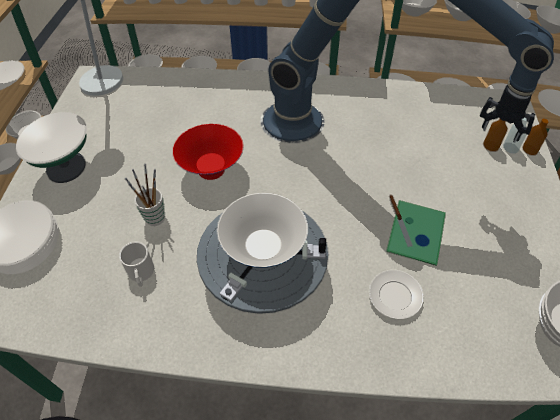

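View pics/side0.png

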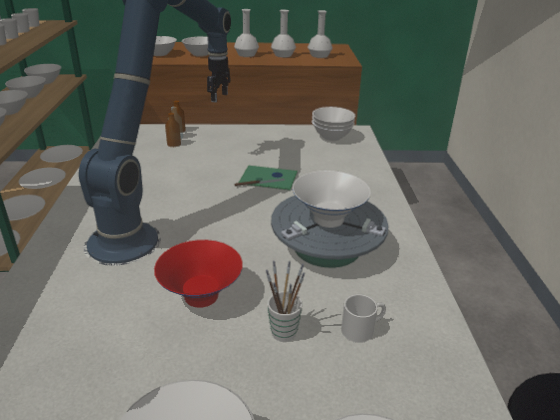

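The scene view shows the wheel with the white bowl on it at about (262,245), the clamp with the black grip at (322,245) and a plain dog at (232,288). The side view shows plain dogs at (293,230) and (373,228), with the clamp hidden behind the bowl. The bowl-like candidates are:
- the white one on the wheel, scene (262,230)
- the red one, scene (208,150)
- the white one on a dark stand, scene (52,140)

The one on the wheel head fits, as it is white, footed and stands on the grey head. I'll measure it next and confirm it in a crop.

```bash
cat > h.py <<'E'
import numpy as np,cv2
from rig import *
from scipy.optimize import least_squares
def cloud(d,c,R=None,t=None):
    h,w=d.shape; uv=np.mgrid[0:h,0:w][::-1].reshape(2,-1).T.astype(np.float32)
    n=cv2.undistortPoints(uv[:,None],c["K"],c["dist"])[:,0]
    P=np.c_[n,np.ones(len(n))]*d.reshape(-1,1)
    R=c["rotation"] if R is None else R; t=c["position"] if t is None else t
    return (P@R.T+t).reshape(h,w,3)
def circ(p,loss="soft_l1"):
    r=least_squares(lambda x:np.hypot(p[:,0]-x[0],p[:,1]-x[1])-x[2],[*p[:,:2].mean(0),.15],loss=loss,f_scale=.002)
    return r.x
E
python3 - <<'E'
from h import *
for n in("scene","side"):
    z=np.load(n+"0.npz");p,d=z["p"],z["d"];W=cloud(d,camera_params(n))
    c0=np.array([.68,.07]) if 0 else None
    if n=="scene": c0=W[285,275,:2]+[-.08,0]; print("c0",c0)
    else: c0=C[:2]
    near=np.hypot(W[...,0]-c0[0],W[...,1]-c0[1])<.26
    head=near&(abs(W[...,2]-.1)<.012)&(d>0)
    print(n,"head z",np.median(W[head][:,2]))
    # head outer edge: farthest point per angular bin
    C=np.array([*c0,.17])
    for _ in range(6):
        q=W[head];a=np.arctan2(q[:,1]-C[1],q[:,0]-C[0]);r=np.hypot(q[:,0]-C[0],q[:,1]-C[1])
        b=(a*36/np.pi).astype(int);e=np.array([q[b==k][np.argsort(r[b==k])[-2]] for k in np.unique(b) if (b==k).sum()>5 and r[b==k].max()>.15])
        C=circ(e)
    print("head circle",C,len(e))
    rim=near&(abs(W[...,2]-.202)<.006)&(p.min(2)>110);print("rim",circ(W[rim]),rim.sum(),"max z",np.percentile(W[near&(p.min(2)>110)][:,2],99.5))
    dark=near&(p.max(2)<45)&(W[...,2]>.115)&(W[...,2]<.19)&(np.hypot(W[...,0]-C[0],W[...,1]-C[1])<.19)
    k,l,st,ce=cv2.connectedComponentsWithStats(dark.astype(np.uint8))
    for i in range(1,k):
        if st[i,4]>8:
            q=W[l==i];print("dark",ce[i],st[i,4],q.min(0).round(4),q.max(0).round(4),np.median(q,0).round(4))
    for x in ([(322,241),(232,288),(312,252)] if n=="scene" else [(293,230),(373,228)]):
        print(x,W[x[1],x[0]].round(4), p[x[1],x[0]])
p=cv2.imread("pics/scene0.png");cv2.imwrite("pics/crop.png",cv2.resize(p[180:320,180:350],None,fx=4,fy=4,interpolation=cv2.INTER_CUBIC))
E
```

```text
c0 [0.64998245 0.01273885]
scene head z 0.09955727785800372
head circle [ 0.63355094 -0.03241475  0.17304487] 54
rim [ 0.63082017 -0.0282573   0.10592937] 1152 max z 0.20574637544781862
dark [321.96875    244.95833333] 96 [0.6161 0.1146 0.1166] [0.6358 0.1313 0.1621] [0.6315 0.1224 0.1489]
(322, 241) [0.625  0.1218 0.1583] [36 36 39]
(232, 288) [ 0.7559 -0.0917  0.1117] [151 153 157]
(312, 252) [0.634  0.0991 0.1172] [146 148 151]
side head z 0.09978554335491446
head circle [ 0.62824285 -0.03393749  0.17162781] 55
rim [ 0.62658271 -0.02896403  0.10638706] 457 max z 0.2041277870272185
(293, 230) [ 0.5167 -0.098   0.1088] [143 145 151]
(373, 228) [ 0.7466 -0.0948  0.1121] [117 119 123]
```

View pics/crop.png

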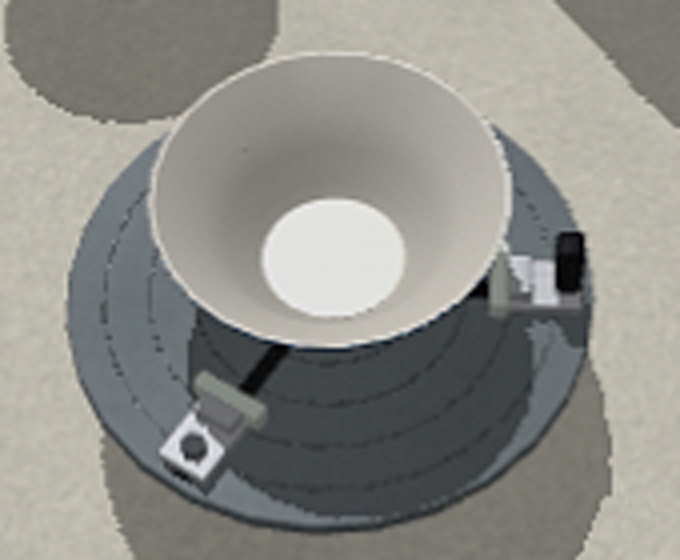

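The crop confirms the white bowl on the wheel, with the black-gripped clamp at crop (570,262) and its slot pointing roughly along world +y. Next I'll take a close look with the wrist camera, with the tool leaning outwards.

```bash
cat >> h.py <<'E'
def att(phi,lean,sgn=1):
    u=np.array([np.cos(phi),np.sin(phi),0]);z=-np.sin(lean)*u-np.array([0,0,np.cos(lean)])
    y=sgn*np.array([-np.sin(phi),np.cos(phi),0]);return np.c_[np.cross(y,z),y,z]
E
python3 - <<'E'
from h import *
phi=np.radians(92);g=np.array([.627,.127,.148]);u=np.array([np.cos(phi),np.sin(phi),0])
for L in(40,45):
  for s in(1,-1):
    A=att(phi,np.radians(L),s)
    for b,i in((.17,0),(.14,0),(.01,0),(.01,.07)):
        q=inverse_kinematics(g-A[:,2]*b-u*i,A);print(L,s,b,i,None if q is None else np.round(q,2))
L=np.radians(45)
for s in(1,-1):
    A=att(phi,L,s)
    try: movep(g-A[:,2]*.16,A);break
    except Unreachable as e: print(s,e)
sleep(.3)
s=sense();p,d=camera("wrist");c=camera_params("wrist");print(s["time_s"],s["position"],s["wrist_force"],c)
np.savez("w1.npz",p=p,d=d,pos=s["position"],R=s["tcp_rot"]);cv2.imwrite("pics/w1.png",p[:,:,::-1])
E
```

```text
40 1 0.17 0 [-0.49  0.64 -0.32  1.32  0.68  1.73  2.31]
40 1 0.14 0 [-0.47  0.64 -0.31  1.37  0.68  1.67  2.3 ]
40 1 0.01 0 [-0.39  0.66 -0.25  1.57  0.72  1.44  2.26]
40 1 0.01 0.07 [-0.32  0.62 -0.21  1.65  0.75  1.35  2.32]
40 -1 0.17 0 [-0.97  0.66  0.5   1.35  0.31  1.54 -0.53]
40 -1 0.14 0 [-0.96  0.66  0.51  1.41  0.31  1.48 -0.54]
40 -1 0.01 0 [-0.91  0.7   0.54  1.61  0.32  1.22 -0.55]
40 -1 0.01 0.07 [-0.86  0.67  0.6   1.68  0.34  1.12 -0.48]
45 1 0.17 0 [-0.52  0.69 -0.32  1.29  0.74  1.79  2.28]
45 1 0.14 0 [-0.49  0.69 -0.32  1.35  0.74  1.74  2.26]
45 1 0.01 0 [-0.41  0.7  -0.26  1.55  0.78  1.51  2.22]
45 1 0.01 0.07 [-0.34  0.65 -0.22  1.64  0.81  1.42  2.27]
45 -1 0.17 0 [-0.99  0.71  0.51  1.33  0.35  1.58 -0.56]
45 -1 0.14 0 [-0.99  0.71  0.52  1.39  0.35  1.52 -0.57]
45 -1 0.01 0 [-0.93  0.74  0.56  1.59  0.36  1.25 -0.58]
45 -1 0.01 0.07 [-0.9   0.71  0.61  1.67  0.38  1.16 -0.53]
2.425 [0.62288067 0.24048449 0.26121994] [ 0.83553133 -0.21648507  1.27380736] {'K': array([[331.74635162,   0.        , 280.92849307],
       [  0.        , 331.74635162, 206.72968844],
       [  0.        ,   0.        ,   1.        ]]), 'dist': array([-0.04195441,  0.        ,  0.        ,  0.        ,  0.        ]), 'tool_from_camera': array([[ 1.00542118e-04, -9.58238027e-01, -2.85971805e-01,
         7.31582553e-02],
       [ 9.99999993e-01,  8.05657714e-05,  8.16196947e-05,
        -4.22931126e-05],
       [-5.51715561e-05, -2.85971812e-01,  9.58238029e-01,
        -1.49890343e-01],
       [ 0.00000000e+00,  0.00000000e+00,  0.00000000e+00,
         1.00000000e+00]])}
```

View pics/w1.png

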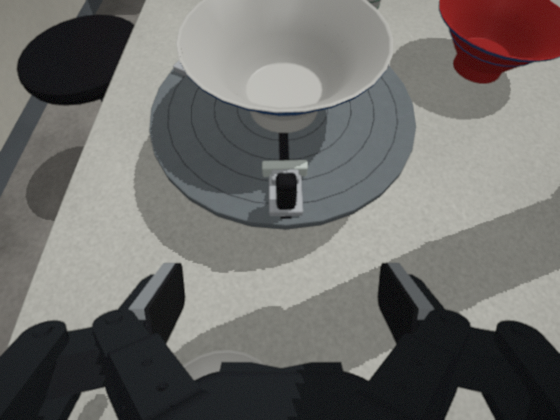

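The wrist view shows the black grip at (287,190), the nose at (285,167), the dark slot at (284,147), and the bowl foot at (284,118). Nothing obstructs the approach. I'll compute the wheel axis, slot direction and grip from this view.

Run:
```python
from h import *
z=np.load("w1.npz");p,d=z["p"].astype(int),z["d"];c=camera_params("wrist");T=c["tool_from_camera"];R=z["R"]
W=cloud(d,c,R@T[:3,:3],R@T[:3,3]+z["pos"])
C=np.array([.631,-.033,.17]);near=np.hypot(W[...,0]-C[0],W[...,1]-C[1])<.2
head=near&(abs(W[...,2]-.1)<.01)
print("head z",np.median(W[head][:,2]))
for _ in range(6):
    q=W[head];a=np.arctan2(q[:,1]-C[1],q[:,0]-C[0]);r=np.hypot(q[:,0]-C[0],q[:,1]-C[1])
    b=(a*36/np.pi).astype(int);e=np.array([q[b==k][np.argsort(r[b==k])[-2]] for k in np.unique(b) if (b==k).sum()>5 and r[b==k].max()>.15])
    C=circ(e)
print("head",C,len(e))
rim=near&(abs(W[...,2]-.204)<.003)&(p.min(2)>100);print("rim",circ(W[rim]))
dark=near&(p.max(2)<45)
g=dark&(W[...,2]>.125)&(W[...,1]>.05);vs,us=np.where(g);q=W[g];print("grip px",us.mean(),vs.mean(),len(q),q.min(0).round(4),q.max(0).round(4),q.mean(0).round(4))
top=g&(W[...,2]>.156);q=W[top];print("top",len(q),q.mean(0).round(4),q.min(0).round(4),q.max(0).round(4))
sl=dark&(W[...,2]<.112)&(np.hypot(W[...,0]-C[0],W[...,1]-C[1])<.115)&(W[...,1]>0);q=W[sl];print("slot",len(q),q.mean(0).round(4),q.min(0).round(4),q.max(0).round(4))
if len(q)>5: v=np.linalg.svd(q[:,:2]-q[:,:2].mean(0))[2][0];print("slot ang",np.degrees(np.arctan2(v[1],v[0])))
n=near&(p.min(2)>90)&(abs(W[...,2]-.122)<.004)&(W[...,1]>.04);q=W[n];print("nose top",len(q),q.mean(0).round(4),q.min(0).round(4),q.max(0).round(4))
# rays on plane z=.16: grip top pixels' centre, checked with the scene camera
z2=np.load("scene0.npz");W2=cloud(z2["d"],camera_params("scene"));p2=z2["p"]
t2=(p2.max(2)<50)&(W2[...,2]>.154)&(W2[...,2]<.17)&(np.hypot(W2[...,0]-.627,W2[...,1]-.127)<.03);q=W2[t2];print("scene grip top",len(q),q.mean(0).round(4),q.min(0).round(4),q.max(0).round(4))
```

```text
head z 0.10014627661963882
head [ 0.63100219 -0.02911657  0.17339957] 46
rim [ 0.62895817 -0.02522187  0.10813316]
grip px 285.79037800687286 189.17869415807561 582 [0.6128 0.1194 0.125 ] [0.6316 0.1349 0.1622] [0.6222 0.1307 0.1501]
top 279 [0.6225 0.1276 0.1596] [0.6137 0.1194 0.1561] [0.6316 0.1348 0.1622]
slot 239 [0.6273 0.0391 0.1009] [0.6211 0.0184 0.0992] [0.6331 0.0599 0.1026]
slot ang 93.6127449665332
nose top 568 [0.6253 0.0848 0.1219] [0.601  0.0744 0.1181] [0.6496 0.1015 0.1242]
scene grip top 40 [0.6251 0.1227 0.1585] [0.6161 0.1163 0.1553] [0.6343 0.1297 0.1621]
```

The three estimates agree: the axis is at about (0.631,-0.031), the slot at 93.3° and the grip at (0.6225,0.127), 158 mm out (nose open at 110 + 50). The grip top is at 0.160 and the head at 0.100. Next I'll approach and grasp.

Run:
```python
from h import *
phi=np.radians(93.3);A=att(phi,np.radians(45));g=np.array([.6225,.1275,.148])
t=g-A[:,2]*.010
move_l(t-A[:,2]*.05,A,feed=.15); print(move_l(t,feed=.06,until_force=8))
sleep(.2);s=sense();print(s["time_s"],s["position"]-t,s["wrist_force"]); np.save("F0.npy",s["wrist_force"])
command_gripper(0.0,60);sleep(.3);s=sense();print(s["time_s"],s["finger_gap"],s["gripper_force"],s["position"]-t,s["wrist_force"]-np.load("F0.npy"))
p,d=camera("wrist");cv2.imwrite("pics/w2.png",p[:,:,::-1])
```

```text
False
4.475 [9.27355020e-05 4.76481846e-04 2.40467671e-04] [-0.49577052 -0.66228275 -0.12565997]
5.5417 -0.00010402476345584766 0.0 [ 6.58218690e-06 -5.27291664e-06 -5.80147106e-06] [0.60164451 0.65762427 0.06759463]
```

View pics/w2.png

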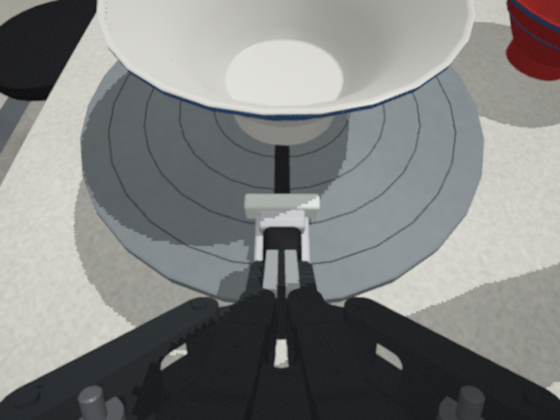

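The fingers closed empty. The grip at (282,238) now lies ahead of the shut fingertips at about (282,262). I'll measure where it is.

Run:
```python
from h import *
s=sense();p,d=camera("wrist");p=p.astype(int);c=camera_params("wrist");T=c["tool_from_camera"];R=s["tcp_rot"]
I=np.eye(3);Q=cloud(d,c,T[:3,:3],T[:3,3]);W=Q@R.T+s["position"]
print(s["position"],s["finger_gap"])
for v in(205,215,230,236,242,248,254,260,270,280,290,300): print(v,p[v,282],"tool",Q[v,282].round(4),"world",W[v,282].round(4),"| col272",p[v,270],Q[v,270].round(4))
```

```text
[0.6220865  0.13456249 0.15507328] 1.1752897004737017e-05
205 [164 171 166] tool [0.0121 0.0007 0.0585] world [0.6243 0.0846 0.1223] | col272 [167 173 167] [ 0.0123 -0.0072  0.058 ]
215 [200 203 206] tool [0.0066 0.0007 0.0544] world [0.6239 0.0915 0.1213] | col272 [148 150 153] [ 0.007  -0.0071  0.0533]
230 [39 39 42] tool [0.014  0.0005 0.0072] world [0.6224 0.1195 0.1599] | col272 [37 37 40] [ 0.0143 -0.0055  0.0065]
236 [41 40 42] tool [0.0116 0.0005 0.0051] world [0.6222 0.1228 0.1597] | col272 [37 38 42] [ 0.012  -0.0055  0.004 ]
242 [43 42 46] tool [0.0099 0.0005 0.0014] world [0.622  0.1266 0.1611] | col272 [35 34 36] [ 0.0094 -0.0054  0.0026]
248 [38 39 40] tool [ 0.0076  0.0005 -0.0007] world [0.6219 0.1297 0.161 ] | col272 [38 39 42] [ 0.0071 -0.0054  0.0006]
254 [43 44 47] tool [ 0.0118  0.0004 -0.0166] world [0.6214 0.1379 0.1751] | col272 [162 168 170] [ 0.0119 -0.0048 -0.017 ]
260 [43 44 45] tool [ 0.0114  0.0004 -0.0219] world [0.6212 0.1419 0.1786] | col272 [163 168 171] [ 0.0119 -0.0046 -0.023 ]
270 [41 43 44] tool [ 0.0115  0.0004 -0.0311] world [0.6209 0.1484 0.1852] | col272 [162 167 169] [ 0.0114 -0.0044 -0.0308]
280 [43 45 48] tool [ 0.0112  0.0004 -0.0385] world [0.6206 0.1538 0.1902] | col272 [162 167 169] [ 0.0114 -0.0041 -0.0389]
290 [34 35 36] tool [ 0.0106  0.0004 -0.0446] world [0.6203 0.1586 0.1941] | col272 [78 82 84] [ 0.0109 -0.0039 -0.0452]
300 [32 32 34] tool [ 0.0066  0.0004 -0.0449] world [0.6202 0.1616 0.1915] | col272 [32 34 36] [ 0.013  -0.0036 -0.0549]
```

By the wrist depth, the shut fingertips end at tool z ≈ -0.017, not the stated +0.025. That would explain the empty close. I'll cross-check the tips with the scene and side cameras before advancing.

Run:
```python
from h import *
s=sense();R=s["tcp_rot"]
for n in("scene","side"):
    p,d=camera(n);W=cloud(d,camera_params(n));Q=(W-s["position"])@R
    m=(abs(Q[...,1])<.02)&(abs(Q[...,0])<.02)&(Q[...,2]>-.1)&(Q[...,2]<.03)&(d>0)
    q=Q[m];print(n,m.sum(),np.histogram(q[:,2],bins=np.arange(-.1,.031,.01))[0])
    if m.sum():
        vs,us=np.where(m);print(us.min(),us.max(),vs.min(),vs.max())
        if n=="scene": 
            a,b=int(us.mean()),int(vs.mean());cv2.imwrite("pics/s2.png",cv2.resize(p[b-50:b+50,a-70:a+70,::-1],None,fx=5,fy=5))
            o=np.argsort(-q[:,2])[:60:4];print(np.c_[us[o],vs[o],(q[o]*1000).round(0),p[m][o]].astype(int))
```

```text
scene 475 [33 46 54 38 56 34 38 40 34 12 34 29 27]
318 356 218 252
[[322 251 -15 -10  30  12  12  14]
 [323 251 -17 -10  28  10  11  10]
 [323 250 -14  -9  26   6  12   8]
 [319 248   3 -12  24   5   5   4]
 [319 241   4   9  23  33  32  36]
 [321 248  -2 -10  22  14  13  15]
 [319 242   6   4  21  31  32  35]
 [321 247   3 -11  18  10  10  11]
 [322 247   1 -11  16   9  11  13]
 [321 245   6  -8  15  14  12  16]
 [322 246   4 -11  13  13  14  14]
 [320 239  14   5  12  28  28  30]
 [320 238  14   7  11  34  33  35]
 [321 244  11 -10  10  13  10  11]
 [320 243  17 -10   9  19  18  22]]
side 263 [31 36 29 33 40 35 27 26  6  0  0  0  0]
315 327 146 171
```

View pics/s2.png

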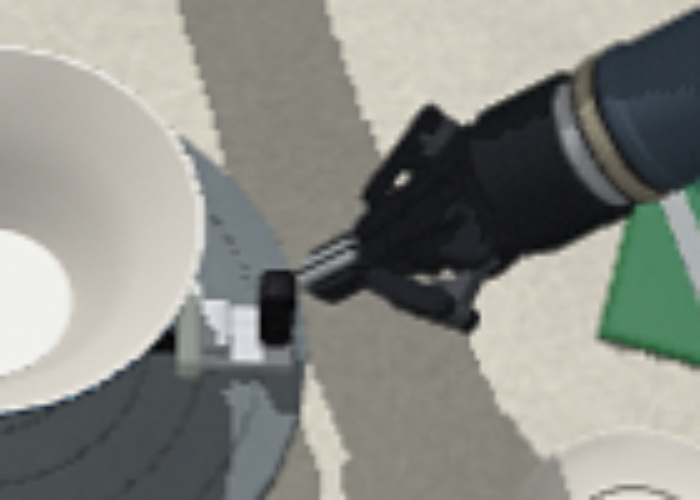

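Scene crop: the shut fingertips (300,275 in the crop) stop short, just outside the black grip (278,305). All three views agree that the real fingers are about 41 mm shorter than stated, so I'll shift along the tool axis by that much and regrasp.

```bash
cat > grasp.py <<'E'
from h import *
phi=np.radians(93.3);A=att(phi,np.radians(45));g=np.array([.6225,.1275,.148])
t=g-A[:,2]*.010+A[:,2]*.041
E
python3 - <<'E'
from grasp import *
command_gripper(.085,60); print(move_l(t,A,feed=.05,until_force=6))
sleep(.2);s=sense();print(s["time_s"],s["position"]-t,s["wrist_force"]); np.save("F0.npy",s["wrist_force"])
command_gripper(0.0,60);sleep(.3);s=sense();print(s["time_s"],s["finger_gap"],s["gripper_force"],s["position"]-t,s["wrist_force"]-np.load("F0.npy"))
p,d=camera("wrist");cv2.imwrite("pics/w3.png",p[:,:,::-1])
E
```

```text
False
7.6917 [9.48917910e-05 4.07398760e-04 2.10307491e-04] [-0.56052519 -0.23157218 -0.41538398]
8.6 0.018789040961626577 60.20327031612396 [-3.24466888e-04 -1.89573068e-05  9.55095284e-05] [-2.4509408   0.30631778  2.76472907]
```

View pics/w3.png

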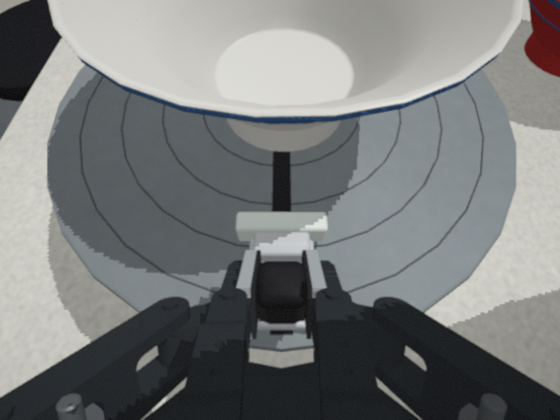

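The grip is held: gap 18.8 mm, pad force 60 N, grip between the pads at (282,285). Now I'll slide it inward and watch the radial force.

Run:
```python
from grasp import *
u=np.array([np.cos(phi),np.sin(phi),0]);v=np.array([-u[1],u[0],0]);F0=np.load("F0.npy")
def rep(k):
    s=sense();f=s["wrist_force"]-F0;e=s["position"]-t;print(k,round(s["time_s"],2),"trav %.4f lat %.4f"%(-e@u,e@v),"Frad %.1f Flat %.1f Fz %.1f"%(f@u,f@v,f[2]),round(s["finger_gap"],4))
    return f@u
for k in(.015,.03,.045):
    h=move_l(t-u*k,A,feed=.025,until_force=13);rep((k,h))
    if h:break
```

```text
(0.015, False) 9.4 trav 0.0131 lat 0.0003 Frad 4.2 Flat 2.9 Fz 4.6 0.0192
(0.03, False) 10.15 trav 0.0282 lat 0.0003 Frad 4.4 Flat 3.2 Fz 4.2 0.0192
(0.045, False) 10.9 trav 0.0432 lat 0.0003 Frad 4.6 Flat 3.6 Fz 4.4 0.0194
```

Run:
```python
from grasp import *
u=np.array([np.cos(phi),np.sin(phi),0]);v=np.array([-u[1],u[0],0]);F0=np.load("F0.npy")
k=.045
while k<.075:
    k+=.0025 if k<.057 else .0005
    h=move_l(t-u*k,A,feed=.01,until_force=6);sleep(.05)
    s=sense();f=s["wrist_force"]-F0;e=s["position"]-t
    print(round(k,4),h,round(s["time_s"],2),"trav %.4f lat %.4f"%(-e@u,e@v),"Frad %.1f Flat %.1f Fz %.1f"%(f@u,f@v,f[2]))
    if f@u>13.5 or s["time_s"]>28: break
```

```text
0.0475 False 11.35 trav 0.0454 lat 0.0003 Frad 5.8 Flat 3.2 Fz 4.7
0.05 False 11.8 trav 0.0479 lat 0.0003 Frad 5.1 Flat 3.6 Fz 4.1
0.0525 False 12.25 trav 0.0504 lat 0.0003 Frad 5.5 Flat 2.9 Fz 3.8
0.055 False 12.7 trav 0.0529 lat 0.0003 Frad 5.1 Flat 3.2 Fz 4.5
0.0575 False 13.15 trav 0.0555 lat 0.0003 Frad 5.5 Flat 3.3 Fz 4.7
0.058 False 13.45 trav 0.0558 lat 0.0003 Frad 4.8 Flat 4.8 Fz 5.2
0.0585 False 13.75 trav 0.0563 lat 0.0003 Frad 5.2 Flat 4.4 Fz 3.9
0.059 False 14.05 trav 0.0568 lat 0.0003 Frad 4.8 Flat 4.0 Fz 4.0
0.0595 False 14.35 trav 0.0572 lat 0.0003 Frad 6.6 Flat 4.3 Fz 3.7
0.06 False 14.65 trav 0.0575 lat 0.0003 Frad 6.6 Flat 4.0 Fz 5.1
0.0605 False 14.95 trav 0.0580 lat 0.0003 Frad 6.1 Flat 4.2 Fz 4.3
0.061 False 15.25 trav 0.0584 lat 0.0003 Frad 6.1 Flat 3.0 Fz 4.7
0.0615 False 15.55 trav 0.0590 lat 0.0003 Frad 6.9 Flat 3.8 Fz 5.3
0.062 False 15.85 trav 0.0594 lat 0.0004 Frad 5.3 Flat 4.3 Fz 4.8
0.0625 False 16.15 trav 0.0596 lat 0.0003 Frad 6.7 Flat 3.4 Fz 5.4
0.063 False 16.45 trav 0.0599 lat 0.0003 Frad 6.7 Flat 3.7 Fz 4.8
0.0635 False 16.75 trav 0.0604 lat 0.0003 Frad 7.7 Flat 4.4 Fz 4.7
0.064 False 17.05 trav 0.0605 lat 0.0003 Frad 8.1 Flat 3.5 Fz 5.5
0.0645 False 17.35 trav 0.0605 lat 0.0003 Frad 8.3 Flat 4.4 Fz 5.2
0.065 False 17.65 trav 0.0605 lat 0.0003 Frad 9.6 Flat 4.7 Fz 6.5
0.0655 False 17.95 trav 0.0605 lat 0.0003 Frad 12.1 Flat 4.6 Fz 6.6
0.066 False 18.25 trav 0.0605 lat 0.0003 Frad 11.5 Flat 5.6 Fz 6.8
0.0665 False 18.55 trav 0.0605 lat 0.0003 Frad 11.7 Flat 4.7 Fz 7.7
0.067 False 18.85 trav 0.0605 lat 0.0003 Frad 13.4 Flat 5.2 Fz 7.5
0.0675 False 19.15 trav 0.0605 lat 0.0003 Frad 14.6 Flat 4.8 Fz 8.1
```

The travel stops dead at 60.5 mm and the force climbs, as expected for all three noses on the foot. I'll press a touch more, hold, and check that it is the foot being held.

Run:
```python
from grasp import *
u=np.array([np.cos(phi),np.sin(phi),0]);F0=np.load("F0.npy")
move_l(t-u*.0682,A,feed=.01,until_force=6);sleep(.4)
for i in range(3):
    s=sense();print(s["time_s"],(s["wrist_force"]-F0)@u,-(s["position"]-t)@u);sleep(.05)
p,d=camera("wrist");a=p[:,:,::-1]
for n in("scene","side"):
    q,dd=camera(n);W=cloud(dd,camera_params(n))
    m=(np.hypot(W[...,0]-.631,W[...,1]+.031)<.14)&(abs(W[...,2]-.203)<.005)&(q.min(2)>100);print(n,"rim",circ(W[m]))
    if n=="scene": b=q[190:300,190:340,::-1]
cv2.imwrite("pics/w4.png",cv2.hconcat([cv2.resize(a,(400,300)),cv2.resize(b,(400,300))]))
```

```text
19.8 15.527098102315142 0.06048038228646283
19.85 15.548891855234224 0.0604672650050386
19.9 15.95976176618031 0.0604974695399302
scene rim [ 0.6328469  -0.03146541  0.10709868]
side rim [ 0.62850664 -0.03212709  0.10742575]
```

View pics/w4.png

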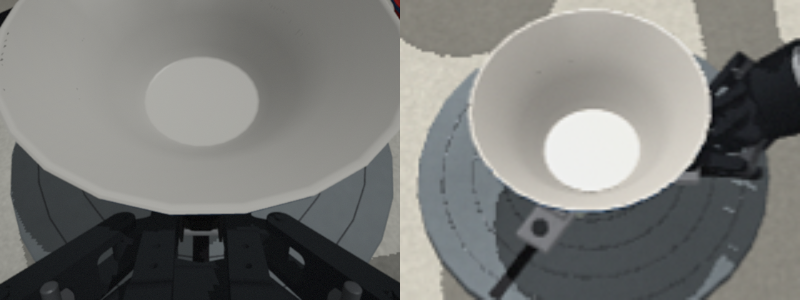

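The bowl's rim centre has moved to the head centre in both cameras: scene (0.633,-0.031) against head (0.634,-0.032), side (0.6285,-0.032) against (0.628,-0.034). The force is a snug 15.5 N. I'll unload the arm's elastic preload first so it doesn't spring inward, then open and back out along the tool axis.

Run:
```python
from grasp import *
u=np.array([np.cos(phi),np.sin(phi),0]);F0=np.load("F0.npy")
def rep(n):
    s=sense();print(n,s["time_s"],"F",(s["wrist_force"]-F0).round(1),"rad %.1f"%((s["wrist_force"]-F0)@u),"trav %.4f"%(-(s["position"]-t)@u),s["finger_gap"])
move_l(t-u*.0607,A,feed=.01);sleep(.2);rep("unloaded")
command_gripper(.06,60);sleep(.2);rep("open")
q=sense()["position"]
move_l(q-A[:,2]*.15,A,feed=.07);rep("out")
for n in("scene","side"):
    p,dd=camera(n);W=cloud(dd,camera_params(n))
    m=(np.hypot(W[...,0]-.631,W[...,1]+.031)<.14)&(abs(W[...,2]-.203)<.005)&(p.min(2)>100);print(n,"rim",circ(W[m]))
s=sense();p,d=camera("wrist");cv2.imwrite("pics/w5.png",p[:,:,::-1])
c=camera_params("wrist");T=c["tool_from_camera"];R=s["tcp_rot"];W=cloud(d,c,R@T[:3,:3],R@T[:3,3]+s["position"])
g2=(p.max(2)<45)&(W[...,2]>.156)&(W[...,2]<.165)&(np.hypot(W[...,0]-.627,W[...,1]-.065)<.03);print("grip top",g2.sum(),W[g2].mean(0))
```

```text
unloaded 21.2 F [-3.6  2.7  4.3] rad 2.9 trav 0.0605 0.01918398369664032
open 21.8667 F [ 1.1  0.1 -0.5] rad 0.1 trav 0.0607 0.06018593082585474
out 24.1583 F [-0.2  0.7  0.4] rad 0.7 trav -0.0450 0.05978875899728158
scene rim [ 0.63294391 -0.03110668  0.10723244]
side rim [ 0.62877344 -0.03195416  0.10729221]
grip top 387 [0.62557745 0.06662388 0.15956065]
```

View pics/w5.png

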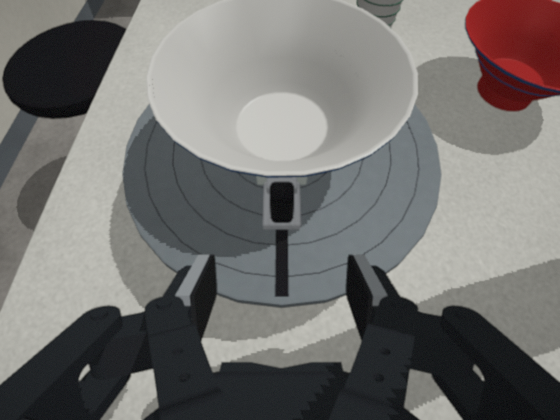

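The clamp stayed put after release and the gripper is clear. The wrist view shows the grip at (282,200) under the rim and the bowl at (282,90). The initial nose edge at about 105 mm minus 60.5 mm of travel gives about 45 mm, which is the foot radius, and the bowl is centred in both views. I'm handing it in.

```bash
python3 -c "
from rig import *
print(finish_job())"
```

```text
the job is handed in; nothing more can be done
None
```

I slid the clamp in until it stopped hard at a snug 15.5 N, then released it and handed the job in. By the cameras the bowl sits within about 2 mm of the wheel's axis and the nose face is about 45 mm out, but the hand-in gave no verdict.

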